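# Register a block in the drilling jig

## Task

Make the small wooden block ready for drilling by pushing only: slide it so that one long side lies flat against the jig's long fence and one end is up against the dark wooden end stop, and push the red sliding stop along the fence until it touches the block's other end. Do not pick up, tip or carry the block, do not disturb the other things on the bench, and leave the robot clear of everything.

Things in the scene. Friction and masses are not known exactly. Their poses are not given: they have to be found in the camera images.
- wood_block: Small loose brown wooden block, 36 x 55 x 22 mm, lying flat on the jig's baseboard, somewhat askew and off the fence. Origin: centre of its underside; its y axis is the long (55 mm) direction, x the 36 mm width, z up.
- jig: Drilling jig fixed to the bench: plywood board 200 (x) x 300 (y) x 12 mm; pale wooden fence along its whole far edge, 28 mm thick, top 33 mm above the board; dark wooden end stop at its left end, 50 (x) x 25 (y) mm, 30 mm above the board, against the fence. Origin: centre of the board's underside; x points to the fence, y along it to the left (to the end stop), z up. Place and yaw vary.
- corner (a point): Point on the board's upper face where the fence's inner face meets the end stop's inner face, at (70, 100, 12) mm in the jig's frame; axes parallel to the jig's. From here fence face is x = 0, end stop face y = 0, free board at negative x and y. The finished block has its origin at (-18, -27.5, 0) mm, its y axis along the jig's y, either way round.
- sliding_stop (a joint): Slide of the red plastic stop along the fence: 0 at the right end, growing to 0.155 m as it moves left (jig +y) towards the end stop. It moves freely with about 1.5 N friction and stays where it is left; nothing needs loosening. It reads about 0.135 when it touches the registered block.
- stop_face (a point): Centre of the red stop's face towards the block, 12 mm above the board. The stop is a red block 49 mm deep (jig x, out from the fence), 30 mm thick (jig y), top 30.5 mm above the board. Push on its other side, 30 mm to the right (jig -y) of this point. A red bridge (22 mm in y, top 41.5 mm above the board) runs from it over the fence and carries a black knob, top 57 mm above the board.
- polish_tin: Bystander: round red and clear wax tin, 75 mm diameter, 24 mm high, on the near right part of the jig's board. Origin: centre of its underside.
- rubber_heel: Bystander: black rubber heel blank, 57 x 58 x 9 mm, on the near left part of the jig's board. Origin: centre of its underside.
- masking_tape: Bystander: roll of cream masking tape, 97 mm diameter, 38 mm high, lying flat on the bench. Origin: centre of its underside.
- tape_measure: Bystander: yellow and black tape measure, 62 x 71 x 32 mm, on the bench. Origin: centre of its underside.
- nail_jar: Bystander: glass jar with grey lid, 60 mm diameter, 78 mm high, on the bench. Origin: centre of its underside.
- thread_spool: Bystander: red thread spool, 49 mm diameter, 58 mm high, upright on the bench. Origin: centre of its underside.
Mind the look-alikes: they are no part of the job. What is shaped like the wood_block but orange or turquoise is not meant.

How it is judged:
At the end, for the whole second after the job is handed in: The block lies flat and still on the board, long side along the fence (within 0.06 rad), no more than 3.5 mm off the fence and 4 mm off the end stop, and the red stop's face is within 59.5 mm of the end stop's face (the 55 mm block between them) (x of wood_block in the frame of corner between -0.0215 and -0.0155 m and y of wood_block in the frame of corner between -0.0315 and -0.025 m and z of wood_block in the frame of corner below 0.003 m and angle between wood_block's own z axis and vertical below 0.05 rad and angle between the y axis of wood_block and the y axis of jig, either way round below 0.06 rad and y of stop_face in the frame of corner above -0.0595 m and linear speed of wood_block below 0.01 m/s); the robot touches nothing.
It fails at once if the block is lifted off the board (z of wood_block in the frame of corner above 0.006 m).
It fails at once if the block is tipped (angle between wood_block's own z axis and vertical above 0.4 rad).
It fails at once if one of the bystanders is disturbed (moved more than 15 mm) (distance of any of polish_tin, rubber_heel, masking_tape, tape_measure, nail_jar, thread_spool from where it was at the start of the episode above 0.015 m).
It also fails if it takes over 48 s, if anything falls off the work surface, if the arm or the gripper's body presses on something with over 40 N, if the wrist force passes 120 N, or if a joint passes its speed limit or range.

## Robot

A 7-joint arm with a two-finger parallel gripper is mounted at the origin on a cart in front of the work surface, level with it; the furniture and walls round the work are solid. World frame = base frame: x ahead of the robot, y to its left, z up, the work surface at z = 0. Lengths are in m, angles in rad, forces in N, time in s.
With the tool pointing down it reaches from about 0.35 to 0.9 m from the base axis. Payload 7.2 kg.
Tool frame: the origin (TCP) lies at the very end of the fingers, on their centre line; the grasp point (between the pads) lies bot.tcp_to_grasp behind it (bot.tcp_to_grasp is the distance from the TCP to the grasp point, in m); z points along the fingers, y is the line along which they close (so a half turn about z gives the same grasp; the last joint's range is limited). The gripper opens to 85 mm and grips with 20 to 120 N. Pads are 22 mm wide; open, the fingers measure 114 mm over their backs; the gripper's body (76 mm by 85 mm) begins 54 mm behind the grasp point. The pads swing forward as they close: fully open they stand 13 mm farther back than shut.
Start: joints at [1.133, 0.411, -0.013, 1.596, 0.006, 1.134, -0.082], TCP at [0.226, -0.583, 0.231] pointing down, gripper open.
Joint ranges: [-2.95, 2.95], [-0.29, 1.99], [-1.47, 1.44], [0.14, 2.54], [-1.03, 4.17], [0.13, 1.85], [-2.86, 2.86]. Speed limits (rad/s): [2.39, 2.39, 3.01, 3.01, 3.14, 3.14, 3.14].

## Interface

Orientations are given as a 3x3 rotation matrix whose columns are the frame's x, y, z axes.
In Python, from station import bot, eyes gives the robot as it stands. The module is installed in compiled form; this text tells all that it offers.
- The arm moves only by the tool jog_arm, never from a script. Its argument "moves" is a list of rows, each a list of 3 entries, a list of its own where there are three numbers: the shift along the world's x, y, z in cm, then the turn about the world's z in rad, then the closure, from 0 (fully open) to 1 (shut). A call has 1 to 5 rows; each row is the pose to reach, as a shift and turn from the pose commanded when the call began; what a row does not reach only later rows make up. A row lasts 1/12 s, in which the tool goes at most 41.7 mm and 7.16 degrees, less where a joint would pass 70% of its speed; a pose out of reach is approached as far as the arm can. A call with a gripper value outside its range is refused whole. The fingers move at their own pace and stop on an object; "squeeze" is the grip in N (left out, the last holds). Time passes only in rows, so rows that repeat a pose let the fingers close. It gives the time, the measured TCP pose, the force, the opening and the grip force at its end, in the units of the state.
- bot.state(): the state, without advancing time (a new reading comes with each control period).
- eyes.grab_frame(name): name is "side" or "top" or "wrist"; returns (picture, depth): 384x512x3 uint8, red, green, blue; 384x512 float32, m along the optical axis (not along the pixel's ray), 0 where there is no reading.
- eyes.calibration(name): a dict with "K" (3x3 intrinsics, pixels), "k1" (the pictures are not rectified: a ray, as slopes to the right and down, at radius r is drawn at 1 + k1 r^2 times it, then the intrinsics apply), "rvec" (rotation vector, rad) and "tvec" (3), from world to camera coordinates, as OpenCV has them; the wrist camera has in their place "tool_from_camera" (4x4, takes a point from camera to tool coordinates, whose origin is the TCP and whose axes are the flange's). Camera axes: x right, y down, z forward; pixel columns grow to the right and rows downward; lengths in m; the calibration is good to about 2 mm. A picture is of the moment at which its call begins: read the wrist's pose just before it. calibration takes no time and is no camera call.
- bot.close_job(): hands the job in; it is judged then, once.
The state is a dict: "time": time; "joints": joint angles; "dq": joint speeds; "effort": joint torques, N m; "tool_pos": TCP position; "tcp_rot": TCP orientation; "contact_force": force on the tool from outside, world axes, zero at the start; "wrist_torque": the same for the moment, N m; "opening": finger opening in m; "grasp_force": force on a finger pad.
Only numpy, scipy, OpenCV 4.12 (cv2) and the standard library are available. Lean on these libraries where they do the work, as an engineer would, in place of code of your own. Each camera call takes 0.05 s, during which the arm holds its last target. There are 200 camera calls.

## Working session

There is one attempt and no reset: what is moved stays moved. The work goes in short steps, Python scripts to look and compute and a tool call to move; the robot and the scene stay as the last step left them, time stands still between calls to the robot, and variables do not carry over. Pictures are saved under pics/ and viewed, at most 10 in all, crops included, and the job is handed in when it is done.

Besides the shell and the picture viewer there is one more tool, called as name([rows], argument=value, ...), one row to a line, values as JSON. jog_arm: Moves the arm, as the interface text tells. Its arguments: {"type":"object","properties":{"moves":{"type":"array","items":{"type":"array"}},"squeeze":{"type":"number"}},"required":["moves"]}

```bash
mkdir -p pics; cat > h.py <<'E'
import numpy as np, cv2
from station import bot, eyes
def pts(name, depth, st=None):
    c=eyes.calibration(name);K=np.array(c["K"]);h,w=depth.shape
    u,v=np.meshgrid(np.arange(w),np.arange(h))
    uv=np.stack([u,v],-1).reshape(-1,1,2).astype(float)
    n=cv2.undistortPoints(uv,K,np.array([c["k1"],0,0,0.])).reshape(h,w,2)
    P=np.dstack([n*depth[...,None],depth])
    if name=="wrist":
        T=np.array(c["tool_from_camera"]);P=P@T[:3,:3].T+T[:3,3]
        return P@np.array(st["tcp_rot"]).T+np.array(st["tool_pos"])
    R,_=cv2.Rodrigues(np.array(c["rvec"],float));return (P-np.array(c["tvec"]).ravel())@R
def snap(name,tag):
    st=bot.state();im,d=eyes.grab_frame(name)
    cv2.imwrite(f"pics/{tag}.png",im[...,::-1]);np.savez(f"pics/{tag}.npz",im=im,P=pts(name,d,st),ok=d>0)
    return im
E
python3 - <<'E'
from h import *
a=snap("top","top0");b=snap("side","side0")
v=cv2.resize(np.hstack([a,b]),(800,300));cv2.imwrite("pics/v0.png",cv2.resize(a,(800,600))[...,::-1])
cv2.imwrite("pics/v1.png",b[...,::-1])
s=bot.state();print(s["tool_pos"],s["tcp_rot"],s["opening"],bot.tcp_to_grasp,s["time"])
E
```

```text
[ 0.2257124  -0.58233846  0.23053032] [[ 9.32390254e-01  3.61452671e-01 -6.17431626e-04]
 [ 3.61453189e-01 -9.32389269e-01  1.35785433e-03]
 [-8.48865472e-05 -1.48922277e-03 -9.99998888e-01]] 0.08546061236711054 0.0187 0.1
```

View pics/v0.png

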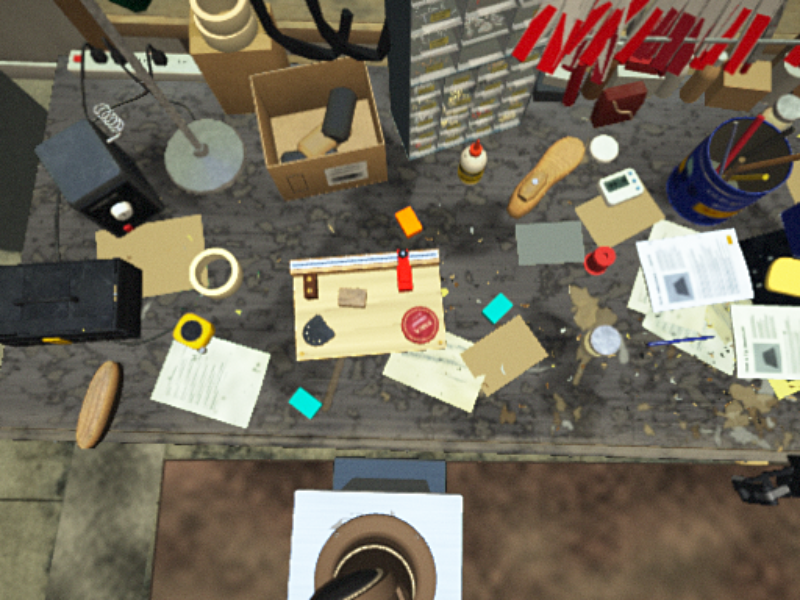

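View pics/v1.png

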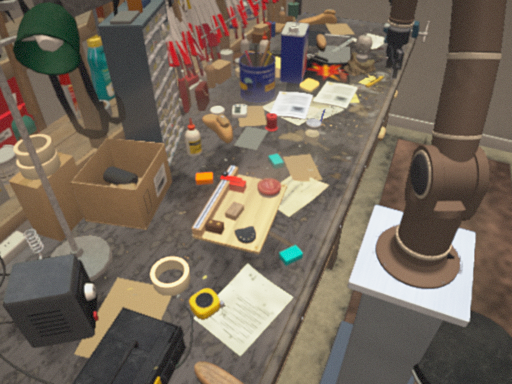

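The top view shows the jig at about (290–445, 250–360). The brown block on its board at (352,297) is the one meant. The orange (408,221) and turquoise (305,403), (498,308) blocks are look-alikes lying off the board. The red stop is at (404,272), the end stop at (310,287), the tin at (420,324) and the heel at (318,330).

```bash
python3 - <<'E'
from h import *
z=np.load("pics/top0.npz");im,P,ok=z["im"],z["P"],z["ok"]
hsv=cv2.cvtColor(im,cv2.COLOR_RGB2HSV)
x0,x1,y0,y1=180,292,152,236
c=cv2.resize(im[y0:y1,x0:x1],(784,588),interpolation=cv2.INTER_CUBIC);cv2.imwrite("pics/crop0.png",c[...,::-1])
def at(u,v):
    u,v=int(u*.64),int(v*.64);print((u,v),np.round(np.median(P[v-1:v+2,u-1:u+2].reshape(-1,3),0),4),hsv[v,u])
for u,v in [(352,297),(310,285),(311,293),(404,275),(404,285),(420,324),(318,330),(330,300),(380,310),(300,267),(340,264),(430,257),(404,257),(300,345),(435,335)]:at(u,v)
E
```

```text
(225, 190) [0.5226 0.0659 0.0329] [ 19  77 195]
(198, 182) [0.5421 0.1498 0.0442] [  9 155 102]
(199, 187) [0.5272 0.1453 0.0439] [ 14 162 140]
(258, 176) [ 0.5647 -0.0358  0.0544] [  2 227 254]
(258, 182) [ 0.5487 -0.0362  0.0444] [  2 224 255]
(268, 207) [ 0.4716 -0.0693  0.0356] [178 164 191]
(203, 211) [0.4563 0.1329 0.021 ] [107  24  73]
(211, 192) [0.5193 0.1124 0.0133] [ 26  66 244]
(243, 198) [0.5027 0.0101 0.0135] [ 26  75 232]
(192, 170) [0.5807 0.171  0.0449] [102  53 249]
(217, 168) [0.5898 0.0933 0.0444] [102  45 250]
(275, 164) [ 0.608  -0.0877  0.0464] [ 99  17 255]
(258, 164) [ 0.5992 -0.0348  0.068 ] [ 0 42 61]
(192, 220) [0.4284 0.166  0.0108] [ 26  65 242]
(278, 214) [ 0.452  -0.1004  0.0353] [  5 152 196]
```

View pics/crop0.png

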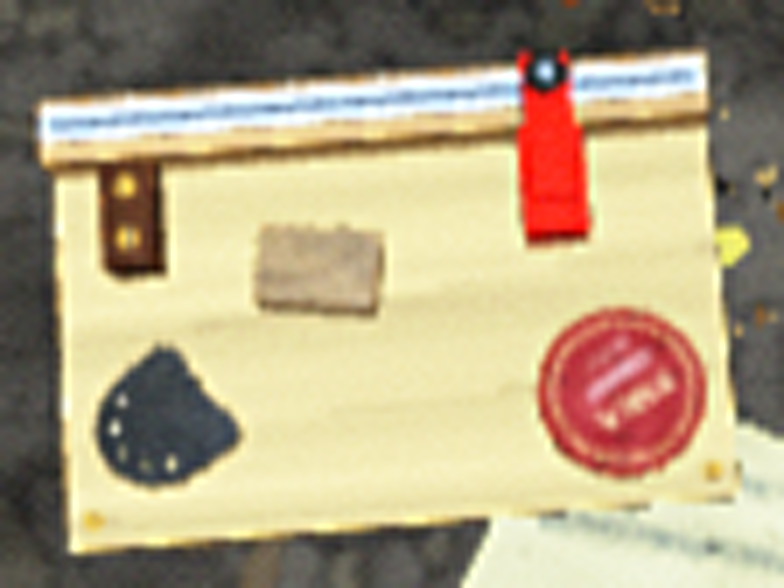

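The crop confirms it: brown block at (320,268), lying between the end stop (132,218) and the red stop (552,190). Next I'll move over with the gripper shut for a wrist view.

jog_arm([
  [[26,61,5],-0.27,1],
  [[26,61,5],-0.27,1],
  [[26,61,5],-0.27,1],
  [[26,61,5],-0.27,1],
  [[26,61,5],-0.27,1],
], squeeze=30)

```text
time: 0.52
tool_pos: [0.3075, -0.3896, 0.2467]
tcp_rot: [[0.995, 0.099, -0.001], [0.099, -0.995, 0.0], [-0.0, -0.0, -1.0]]
contact_force: [1.4, -0.3, 0.5]
opening: 0.0257
grasp_force: 0.0
```

jog_arm([
  [[16,40,2],0,1],
  [[16,40,2],0,1],
  [[16,40,2],0,1],
  [[16,40,2],0,1],
  [[16,40,2],0,1],
])

```text
time: 0.93
tool_pos: [0.3847, -0.1964, 0.2567]
tcp_rot: [[0.995, 0.099, -0.0], [0.099, -0.995, -0.0], [-0.0, 0.0, -1.0]]
contact_force: [1.1, -0.5, 0.3]
opening: -0.0
grasp_force: 0.0
```

jog_arm([
  [[8.5,20.5,1],0,1],
  [[8.5,20.5,1],0,1],
  [[8.5,20.5,1],0,1],
  [[8.5,20.5,1],0,1],
  [[8.5,20.5,1],0,1],
])

```text
time: 1.35
tool_pos: [0.4644, -0.0043, 0.2661]
tcp_rot: [[0.995, 0.099, 0.0], [0.099, -0.995, -0.0], [0.0, 0.0, -1.0]]
contact_force: [1.5, -0.5, -0.4]
opening: 0.0001
grasp_force: 0.0
```

```bash
python3 - <<'E'
from h import *
a=snap("wrist","w0");s=bot.state();print(s["tool_pos"],s["tcp_rot"],s["contact_force"],s["opening"])
E
```

```text
[0.46717136 0.00447452 0.26685521] [[ 0.99418986  0.10759321  0.00319892]
 [ 0.10757801 -0.99418602  0.00459661]
 [ 0.00367489 -0.00422576 -0.99998432]] [2.25032866 7.45153747 2.00654932] -0.00023065383487720216
```

View pics/w0.png

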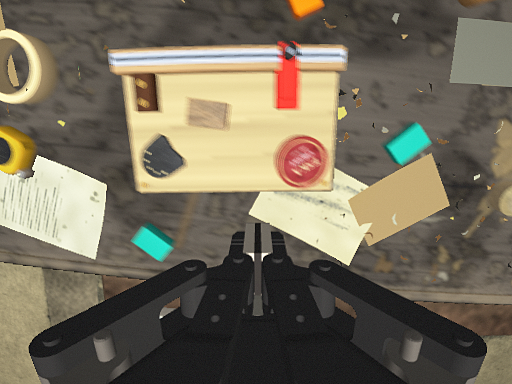

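The wrist view shows the whole jig: block at (208,113), end stop (146,92), red stop (288,85), tin (301,161), heel (163,156). Now I'll measure in it with the arm at rest.

```bash
cat >> h.py <<'E'
def measure(tag, bwin, name="wrist"):
    im=snap(name,tag);z=np.load(f"pics/{tag}.npz");P,ok=z["P"],z["ok"];hsv=cv2.cvtColor(im,cv2.COLOR_RGB2HSV)
    c=lambda m:max(cv2.findContours(m.astype(np.uint8),cv2.RETR_EXTERNAL,cv2.CHAIN_APPROX_NONE)[0],key=cv2.contourArea)
    # fence: height band 0.040..0.050 near the board, block by height + window
    X,Y,Z=P[...,0],P[...,1],P[...,2]
    f=ok&(Z>.036)&(Z<.052)&(X>.56)&(X<.66)&(Y>-.14)&(Y<.21)
    (_,(w,h),a)=r=cv2.minAreaRect(P[f][:,:2].astype(np.float32));box=cv2.boxPoints(r)
    print("fence rect",np.round(np.array(r[0]),4),np.round((w,h),4),round(a,2))
    b=ok&(Z>.026)&(Z<.042)&(hsv[...,1]<200)&(X>bwin[0])&(X<bwin[1])&(Y>bwin[2])&(Y<bwin[3])
    b=cv2.morphologyEx(b.astype(np.uint8),cv2.MORPH_OPEN,np.ones((3,3)))>0
    q=P[b][:,:2].astype(np.float32)
    r=cv2.minAreaRect(q);print("block",np.round(r[0],4),np.round(r[1],4),round(r[2],2),"z",np.median(Z[b]),len(q))
    print("block corners",np.round(cv2.boxPoints(r),4).tolist())
    s=ok&((hsv[...,0]<8)|(hsv[...,0]>174))&(hsv[...,1]>200)&(Z>.036)&(Z<.05)&(X>.5)&(X<.62)
    r=cv2.minAreaRect(P[s][:,:2].astype(np.float32));print("stop",np.round(r[0],4),np.round(r[1],4),round(r[2],2),np.round(cv2.boxPoints(r),4).tolist())
    e=ok&(hsv[...,2]<150)&(Z>.036)&(Z<.05)&(X>.49)&(X<.57)&(Y>.11)&(Y<.19)
    r=cv2.minAreaRect(P[e][:,:2].astype(np.float32));print("endstop",np.round(r[0],4),np.round(r[1],4),round(r[2],2),np.round(cv2.boxPoints(r),4).tolist())
    return P,hsv,ok
E
python3 - <<'E'
from h import *
for n in ("wrist","top"):
    P,hsv,ok=measure("m_"+n,(.49,.56,.02,.11),n)
    Z=P[...,2];b=ok&(Z>.006)&(Z<.018)&(P[...,0]>.4)&(P[...,0]<.6)&(P[...,1]<.2)&(P[...,1]>-.13)&(hsv[...,0]>20)&(hsv[...,0]<32)&(hsv[...,2]>200)
    r=cv2.minAreaRect(P[b][:,:2].astype(np.float32));print("board",r,np.median(Z[b]))
s=bot.state();print(s["tool_pos"],s["contact_force"])
E
```

```text
fence rect [0.5827 0.0429] [0.0609 0.3015] 5.16
block [0.5247 0.0672] [0.0559 0.0363] 87.35 z 0.03385752966356072 1100
block corners [[0.505299985408783, 0.04010000079870224], [0.5414999723434448, 0.03840000182390213], [0.5440999865531921, 0.09430000185966492], [0.5077999830245972, 0.09600000083446503]]
stop [ 0.5656 -0.0364] [0.0464 0.03  ] 6.42 [[0.5408999919891357, -0.02419999986886978], [0.5443000197410583, -0.05389999970793724], [0.5903000235557556, -0.048700001090765], [0.5870000123977661, -0.01899999938905239]]
endstop [0.5446 0.1509] [0.0485 0.0256] 5.36 [[0.5192999839782715, 0.16130000352859497], [0.5217000246047974, 0.13590000569820404], [0.5699999928474426, 0.1404000073671341], [0.5676000118255615, 0.16580000519752502]]
board ((0.4977598190307617, 0.03287547826766968), (0.16940630972385406, 0.2988419234752655), 6.231349945068359) 0.011986640310541086
fence rect [0.5916 0.0432] [0.0335 0.2977] 6.54
block [0. 0.] [0. 0.] 0.0 z nan 0
block corners [[0.0, 0.0], [0.0, 0.0], [0.0, 0.0], [0.0, 0.0]]
stop [ 0.6026 -0.4214] [0.0306 0.008 ] 49.11 [[0.5895000100135803, -0.4302999973297119], [0.5956000089645386, -0.43560001254081726], [0.6155999898910522, -0.4124000072479248], [0.6096000075340271, -0.40720000863075256]]
endstop [0.5434 0.1584] [0.0548 0.0177] 21.82 [[0.5146999955177307, 0.15649999678134918], [0.5212000012397766, 0.14010000228881836], [0.5720999836921692, 0.16040000319480896], [0.565500020980835, 0.17679999768733978]]
board ((0.4967134892940521, 0.032410696148872375), (0.1713438630104065, 0.2990280091762543), 6.424379825592041) 0.012736862526860598
[ 0.4648629  -0.00280555  0.26587843] [-0.00221734 -1.2714098   0.05717659]
  return _methods._mean(a, axis=axis, dtype=dtype,
  ret = ret.dtype.type(ret / rcount)
```

jog_arm([
  [[1.5,6.5,-4],0.01,1],
  [[1.5,6.5,-8],0.01,1],
  [[1.5,6.5,-12],0.01,1],
  [[1.5,6.5,-16],0.01,1],
  [[1.5,6.5,-20],0.01,1],
])

```text
time: 1.92
tool_pos: [0.479, 0.0579, 0.0819]
tcp_rot: [[0.994, 0.109, 0.001], [0.109, -0.994, -0.0], [0.001, 0.0, -1.0]]
contact_force: [0.9, -0.3, 0.4]
opening: -0.0
grasp_force: 0.0
```

jog_arm([
  [[0,0,0],0,1],
  [[0,0,-1],0,1],
  [[0,0,-2],0,1],
  [[0,0,-2],0,1],
  [[0,0,-2],0,1],
])

```text
time: 2.33
tool_pos: [0.4803, 0.0581, 0.065]
tcp_rot: [[0.994, 0.109, 0.002], [0.109, -0.994, -0.0], [0.002, 0.0, -1.0]]
contact_force: [-0.0, -0.6, 0.2]
opening: -0.0001
grasp_force: 0.0
```

jog_arm([
  [[0,0.4,-2.2],0,1],
  [[0,0.4,-4.4],0,1],
  [[0,0.4,-4.4],0,1],
  [[0,0.4,-4.4],0,1],
])

```text
time: 2.67
tool_pos: [0.4794, 0.0623, 0.0204]
tcp_rot: [[0.994, 0.11, 0.0], [0.11, -0.994, -0.0], [0.0, 0.0, -1.0]]
contact_force: [0.1, -0.5, 0.8]
opening: 0.0002
grasp_force: 0.0
```

jog_arm([
  [[0.7,0.08,0],0,1],
  [[1.4,0.15,0],0,1],
  [[2.1,0.23,0],0,1],
  [[2.8,0.3,0],0,1],
  [[3.5,0.38,0],0,1],
])

```text
time: 3.08
tool_pos: [0.5156, 0.0663, 0.0201]
tcp_rot: [[0.994, 0.109, 0.001], [0.109, -0.994, 0.0], [0.001, 0.0, -1.0]]
contact_force: [-0.4, -0.1, 1.0]
opening: -0.0
grasp_force: 0.3
```

jog_arm([
  [[0.4,0.04,0],0,1],
  [[0.8,0.09,0],0,1],
  [[1.1,0.12,0],0,1],
  [[1.3,0.14,0],0,1],
  [[1.3,0.14,0],0,1],
])

```text
time: 3.5
tool_pos: [0.5276, 0.0678, 0.0194]
tcp_rot: [[0.994, 0.11, 0.0], [0.11, -0.994, 0.0], [0.0, -0.0, -1.0]]
contact_force: [0.6, -0.3, -0.4]
opening: 0.0001
grasp_force: 0.0
```

jog_arm([
  [[0.15,0.02,0],0,1],
  [[0.3,0.03,0],0,1],
  [[0.45,0.05,0],0,1],
])

```text
time: 3.75
tool_pos: [0.5317, 0.0681, 0.0195]
tcp_rot: [[0.994, 0.11, -0.0], [0.11, -0.994, -0.0], [-0.0, 0.0, -1.0]]
contact_force: [-3.5, -1.3, 0.4]
opening: -0.0
grasp_force: 3.3
```

jog_arm([
  [[0.1,0.01,0],0,1],
  [[0.2,0.02,0],0,1],
  [[0.2,0.02,0],0,1],
])

```text
time: 4.0
tool_pos: [0.5316, 0.0681, 0.0192]
tcp_rot: [[0.994, 0.11, -0.004], [0.11, -0.994, -0.001], [-0.004, 0.001, -1.0]]
contact_force: [-7.0, -0.6, 4.8]
opening: 0.0004
grasp_force: 3.5
```

jog_arm([
  [[-1.2,-0.13,0],0,1],
  [[-2.2,-0.24,0],0,1],
  [[-2.2,-0.24,4],0,1],
  [[-2.2,-0.24,8],0,1],
  [[-2.2,-0.24,9.5],0,1],
])

```text
time: 4.42
tool_pos: [0.5133, 0.0667, 0.1188]
tcp_rot: [[0.994, 0.11, 0.005], [0.11, -0.994, 0.001], [0.005, -0.0, -1.0]]
contact_force: [1.1, -0.1, 0.9]
opening: 0.0001
grasp_force: 0.0
```

jog_arm([
  [[0,-4,2],0,1],
  [[0,-8,4],0,1],
  [[1,-12,4],0,1],
  [[3,-15,4],0,1],
  [[5,-15,4],0,1],
])

```text
time: 4.83
tool_pos: [0.5616, -0.0941, 0.1553]
tcp_rot: [[0.995, 0.099, 0.001], [0.099, -0.995, -0.006], [0.0, 0.006, -1.0]]
contact_force: [0.3, -1.0, -0.4]
opening: -0.0001
grasp_force: 0.0
```

```bash
python3 - <<'E'
from h import *
measure("m2",(.51,.585,.02,.125))
s=bot.state();print(s["tool_pos"],s["contact_force"])
E
```

```text
fence rect [0.5833 0.031 ] [0.061  0.2763] 5.27
block [0.5613 0.0717] [0.0368 0.0589] 5.98 z 0.03393868224013814 1827
block corners [[0.5400000214576721, 0.09910000115633011], [0.5461000204086304, 0.04050000011920929], [0.5827000141143799, 0.04439999908208847], [0.5764999985694885, 0.10289999842643738]]
stop [ 0.5828 -0.0357] [0.0722 0.0297] 6.24 [[0.5453000068664551, -0.024900000542402267], [0.5485000014305115, -0.0544000007212162], [0.6202999949455261, -0.04650000110268593], [0.6171000003814697, -0.017000000923871994]]
endstop [0.5448 0.1513] [0.0493 0.0282] 5.86 [[0.5188000202178955, 0.16290000081062317], [0.5217000246047974, 0.1348000019788742], [0.5708000063896179, 0.13979999721050262], [0.5679000020027161, 0.1678999960422516]]
[ 0.56567445 -0.08961536  0.1551673 ] [4.07865935 0.79525645 1.24243212]
```

View pics/m2.png

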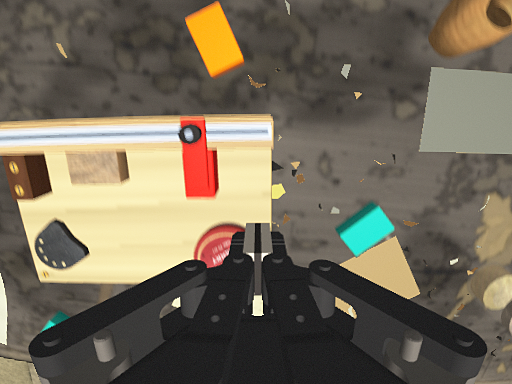

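The block at (97,165) is flat on the fence. The red stop is at (201,160) and the space to its right is free. Next I'll lower there.

jog_arm([
  [[0,0,-4],0.01,1],
  [[0,0,-8],0.01,1],
  [[0,0,-11],0.01,1],
  [[0,0,-13.2],0.01,1],
  [[0,0,-13.2],0.01,1],
])

```text
time: 5.3
tool_pos: [0.5583, -0.0838, 0.0181]
tcp_rot: [[0.993, 0.12, -0.007], [0.12, -0.993, 0.001], [-0.007, -0.002, -1.0]]
contact_force: [-0.9, -0.4, 0.3]
opening: -0.0
grasp_force: 0.0
```

jog_arm([
  [[0,0,0],0,1],
  [[0,0,0],0,1],
])

```text
time: 5.47
tool_pos: [0.5627, -0.0839, 0.0239]
tcp_rot: [[0.993, 0.12, 0.002], [0.12, -0.993, -0.0], [0.002, 0.0, -1.0]]
contact_force: [1.2, -0.2, -0.3]
opening: 0.0003
grasp_force: 0.0
```

jog_arm([
  [[-0.11,1,0],-0.01,1],
  [[-0.22,2,0],-0.01,1],
  [[-0.33,3,0],-0.01,1],
  [[-0.43,4,0],-0.01,1],
  [[-0.54,5,0],-0.01,1],
])

```text
time: 5.88
tool_pos: [0.5571, -0.0332, 0.0236]
tcp_rot: [[0.994, 0.11, 0.002], [0.11, -0.994, -0.0], [0.002, 0.001, -1.0]]
contact_force: [0.9, -1.7, 1.4]
opening: 0.0002
grasp_force: 1.0
```

jog_arm([
  [[-0.06,0.6,0],0,1],
  [[-0.13,1.2,0],0,1],
  [[-0.2,1.8,0],0,1],
  [[-0.26,2.4,0],0,1],
  [[-0.33,3,0],0,1],
])

```text
time: 6.3
tool_pos: [0.553, -0.0037, 0.0224]
tcp_rot: [[0.994, 0.109, -0.0], [0.109, -0.994, -0.0], [-0.0, 0.0, -1.0]]
contact_force: [1.6, -1.5, 1.7]
opening: -0.0
grasp_force: 0.9
```

jog_arm([
  [[-0.05,0.5,0],0,1],
  [[-0.11,1,0],0,1],
  [[-0.16,1.5,0],0,1],
  [[-0.21,2,0],0,1],
  [[-0.27,2.5,0],0,1],
])

```text
time: 6.72
tool_pos: [0.5502, 0.0213, 0.0225]
tcp_rot: [[0.994, 0.109, -0.0], [0.109, -0.994, -0.0], [-0.0, 0.0, -1.0]]
contact_force: [1.1, -2.5, 0.5]
opening: -0.0003
grasp_force: 1.0
```

jog_arm([
  [[-0.04,0.4,0],0,1],
  [[-0.08,0.8,0],0,1],
  [[-0.12,1.1,0],0,1],
  [[-0.15,1.4,0],0,1],
])

```text
time: 7.05
tool_pos: [0.5487, 0.0352, 0.0225]
tcp_rot: [[0.994, 0.11, -0.0], [0.11, -0.994, -0.0], [-0.0, 0.0, -1.0]]
contact_force: [0.3, -2.4, 1.8]
opening: 0.0001
grasp_force: 1.0
```

Still sliding freely; I'll continue in small steps until the force rises.

jog_arm([
  [[-0.02,0.2,0],0,1],
  [[-0.04,0.4,0],0,1],
  [[-0.04,0.4,0],0,1],
])

```text
time: 7.3
tool_pos: [0.5482, 0.0395, 0.0224]
tcp_rot: [[0.994, 0.11, -0.0], [0.11, -0.994, 0.0], [-0.0, -0.0, -1.0]]
contact_force: [0.2, 0.6, -0.8]
opening: -0.0002
grasp_force: 0.1
```

jog_arm([
  [[-0.02,0.15,0],0,1],
  [[-0.03,0.3,0],0,1],
  [[-0.03,0.3,0],0,1],
])

```text
time: 7.55
tool_pos: [0.5481, 0.0404, 0.0225]
tcp_rot: [[0.994, 0.108, -0.0], [0.108, -0.994, -0.002], [-0.001, 0.002, -1.0]]
contact_force: [0.3, -5.6, 1.8]
opening: -0.0001
grasp_force: 2.9
```

jog_arm([
  [[-0.01,0.15,0],0,1],
  [[-0.02,0.2,0],0,1],
])

```text
time: 7.72
tool_pos: [0.5481, 0.0404, 0.0225]
tcp_rot: [[0.994, 0.107, -0.001], [0.107, -0.994, -0.004], [-0.001, 0.004, -1.0]]
contact_force: [0.4, -10.9, 2.7]
opening: -0.0001
grasp_force: 5.9
```

jog_arm([
  [[0.1,-1,0],0,1],
  [[0.25,-2.2,0],0,1],
  [[0.25,-2.2,4],0,1],
  [[0.25,-2.5,8],0,1],
  [[-1,-4,12],0,1],
])

```text
time: 8.13
tool_pos: [0.54, 0.0069, 0.1414]
tcp_rot: [[0.994, 0.112, 0.001], [0.112, -0.994, 0.003], [0.001, -0.003, -1.0]]
contact_force: [1.9, -0.1, 1.0]
opening: -0.0002
grasp_force: 0.0
```

jog_arm([
  [[-3,-1,3],0,1],
  [[-5,-3,6],0,1],
  [[-5,-3,6],0,1],
  [[-5,-3,6],0,1],
  [[-5,-3,6],0,1],
])

```text
time: 8.55
tool_pos: [0.489, -0.0253, 0.2]
tcp_rot: [[0.994, 0.109, 0.001], [0.109, -0.994, 0.0], [0.001, -0.0, -1.0]]
contact_force: [0.7, 0.7, -0.8]
opening: -0.0003
grasp_force: 0.0
```

```bash
python3 - <<'E'
from h import *
measure("m3",(.51,.585,.07,.14))
s=bot.state();print(s["tool_pos"],s["contact_force"])
im=cv2.imread("pics/m3.png")[20:220,60:360];cv2.imwrite("pics/m3c.png",cv2.resize(im,(800,533),interpolation=cv2.INTER_CUBIC))
E
```

```text
fence rect [0.586  0.0426] [0.0488 0.2993] 6.16
block [0.551 0.113] [0.0492 0.0565] 6.08 z 0.034036251368726095 1708
block corners [[0.5235000252723694, 0.13850000500679016], [0.5295000076293945, 0.08229999989271164], [0.5784000158309937, 0.08749999850988388], [0.5724999904632568, 0.1437000036239624]]
stop [0.5683 0.0697] [0.0773 0.0293] 4.37 [[0.5285999774932861, 0.08139999955892563], [0.5309000015258789, 0.05220000073313713], [0.6079000234603882, 0.05810000002384186], [0.6057000160217285, 0.08730000257492065]]
endstop [0.5442 0.1608] [0.0484 0.0468] 5.04 [[0.5180000066757202, 0.18199999630451202], [0.5220999717712402, 0.13539999723434448], [0.5702999830245972, 0.1395999938249588], [0.5662000179290771, 0.18629999458789825]]
[ 0.48884449 -0.02483274  0.19930588] [ 0.45185534 -0.34874595 -0.37678272]
```

View pics/m3c.png

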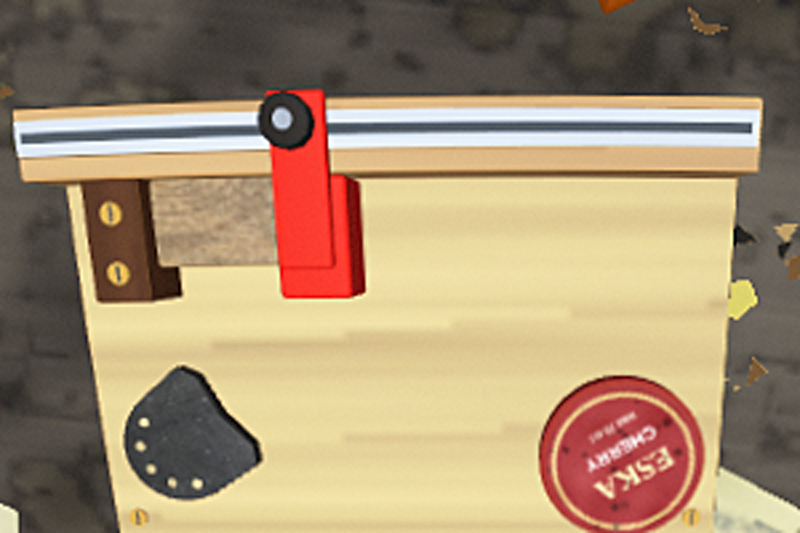

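Stop at (320,235), block at (215,222) and end stop at (125,240) are in line, with end faces about 54–55 mm apart. I still need to check the gap to the fence from the block's near edge.

```bash
python3 - <<'E'
from h import *
z=np.load("pics/m3.npz");P,ok=z["P"],z["ok"]
d=P[...,:2]-np.array([.570,.1408]);c,s=np.cos(.108),np.sin(.108)
x=d[...,0]*c+d[...,1]*s;y=-d[...,0]*s+d[...,1]*c
for y0 in(-.045,-.038,-.03,-.022,-.015):
    m=ok&(abs(y-y0)<.003)&(x>-.07)&(x<.02);t=m&(P[...,2]>.030)&(P[...,2]<.038);f=m&(P[...,2]>.041)
    print(y0,"block x",np.round([x[t].min(),x[t].max()],4),"fence min x",round(x[f].min(),4))
E
```

```text
-0.045 block x [-0.0347  0.0009] fence min x 0.001
-0.038 block x [-0.0346  0.0009] fence min x 0.0012
-0.03 block x [-0.0345  0.001 ] fence min x 0.0012
-0.022 block x [-0.0344  0.0013] fence min x 0.0015
-0.015 block x [-0.0343  0.0015] fence min x 0.0017
```

Flush with the fence along its whole length, and the robot is clear.

```bash
python3 -c "
from station import bot
print(bot.close_job())"
```

```text
the job is handed in; nothing more can be done
None
```

The block sits flush against the fence and the end stop, the red stop touches its other end, the robot is clear of everything, and the job is handed in; I took no verdict from the judge.

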